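Check the stall scale with the large weight

ROBOT

A 6-joint arm with a two-finger parallel gripper is mounted at the origin on the work surface. World frame = base frame: x ahead of the robot, y to its left, z up, the work surface at z = 0. Lengths are in m, angles in rad, forces in N, time in s.
With the tool pointing down it reaches from about 0.3 to 0.875 m from the base axis. Payload 6.4 kg.
Tool frame: the origin (TCP) lies at the very end of the fingers, on their centre line; the grasp point (between the pads) lies 19 mm behind it; z points along the fingers, y is the line along which they close (so a half turn about z gives the same grasp; the last joint's range is limited). The gripper opens to 88 mm and grips with 3 to 60 N. Pads are 18 mm wide; open, the fingers measure 123 mm over their backs; the gripper's body (75 mm by 187 mm) begins 45 mm behind the grasp point.
Start: joints at [0.998, 0.181, 1.607, -0, 1.354, -0.206], TCP at [0.206, 0.537, 0.212] pointing down, gripper open.
Joint ranges: [-2.99, 2.99], [-0.89, 2.07], [0.3, 2.58], [-1.14, 4.28], [0, 2.63], [-3.12, 3.12]. Speed limits (rad/s): [2.57, 2.57, 3.01, 3.14, 3.14, 3.14].

INTERFACE

Orientations are given as a 3x3 rotation matrix whose columns are the frame's x, y, z axes.
In Python, from rig import * gives the robot as it stands.
- The arm moves only by the tool send_rows, never from a script. Its argument "rows" is a list of rows, each an object of numbers: "x", "y", "z": the shift along the tool's x, y, z in units of 0.12 m (1.0 is 0.12 m); "wx", "wy", "wz": the turn, a rotation vector about the tool's x, y, z in units of 180 degrees (1.0 is 180 degrees); "grip": the opening, from 0 (shut) to 1 (fully open). In form: [{"x": .., "y": .., "z": .., "wx": .., "wy": .., "wz": .., "grip": ..}, ...]. A call has 1 to 20 rows; each row is the pose to reach, as a shift and turn from the pose commanded when the call began, along the tool's axes at that moment, turning the shorter way round; what a row does not reach only later rows make up. A row lasts 1/8 s, in which the tool goes at most 62.5 mm and 10.7 degrees, less where a joint would pass 70% of its speed; a pose out of reach is approached as far as the arm can. A call with a number of a shift or a turn outside -1 to 1 is refused whole. A call with a gripper value outside its range is refused whole. The fingers move at their own pace and stop on an object; "newtons" is the grip in N (left out, the last holds). Time passes only in rows, so rows that repeat a pose let the fingers close. It gives the time, the measured TCP pose, the force, the opening and the grip force at its end, in the units of the state.
- sense(): the state, without advancing time (a new reading comes with each control period).
- read_camera(name): name is "scene" or "top"; returns a dict with "frame" (420x560x3 uint8, red, green, blue), "range_z" (420x560 float32, m along the optical axis (not along the pixel's ray), 0 where there is no reading), "camera_matrix" (3x3 intrinsics, pixels), "rvec" (rotation vector, rad) and "tvec" (3), from world to camera coordinates, as OpenCV has them. Camera axes: x right, y down, z forward; pixel columns grow to the right and rows downward; lengths in m; the calibration is good to about 2 mm. A picture is of the moment at which its call begins.
- finish_job(): hands the job in; it is judged then, once.
The state is a dict: "time": time; "joint_pos": joint angles; "qd": joint speeds; "effort": joint torques, N m; "tcp_pos": TCP position; "tcp_rot": TCP orientation; "ft_force": force on the tool from outside, world axes, zero at the start; "wrist_torque": the same for the moment, N m; "opening": finger opening in m; "grip_force": force on a finger pad.
Only numpy, scipy, OpenCV 4.12 (cv2) and the standard library are available. Lean on these libraries where they do the work, as an engineer would, in place of code of your own. Each camera call takes 0.05 s, during which the arm holds its last target. There are 200 camera calls.

TASK

Check the mineral stall's scale before selling: with its pan still empty, turn the selector knob clockwise until its white pointer line points at the long middle mark, and let go of it. Then take the largest of the three steel check weights and set it down gently, upright and centred inside the ring printed on the pan, and let go. Leave the other two weights and the minerals where they are.

Things in the scene. Friction and masses are not known exactly. Their poses are not given: they have to be found in the camera images.
- scale: Light grey table scale, fixed: housing 170 (x) by 300 (y) mm, top face 50 mm above the table. Origin: centre of its underside; z up; display on its -x side. Pan centre at x, y = (0, +60) mm, selector axis at (0, -90) mm. Round the selector, from 33 mm off its axis, lie three black marks: short left, long (22 mm) middle, straight along the scale's +x, and short right.
- pan_center (a point): Centre of the top face of the scale's round steel pan (radius 60 mm, 4 mm thick, top face 78 mm above the table when empty, nothing above it). A black ring of 27 mm radius is printed about this point. The pan is sprung and sinks straight down about 5.4 mm under the large weight; z up.
- pan (a joint): How far the pan has sunk, m: 0 when empty, about 0.0054 under the large weight, stop at 0.016. Spring rate 900 N/m.
- selector_grip (a point): On the selector's axis, mid-height of its grip bar, 70 mm above the table. Black selector: disc of radius 24 mm, top 56 mm above the table, with an upright grip bar 44 mm long, 12 mm wide, from 56 to 82 mm above the table. The point's x axis points along the bar to the end with the white pointer line; z up.
- selector (a joint): Angle of the selector, rad, growing clockwise as seen from above: 0 at the left short mark, 1.4 at the long middle mark, 2.8 at the right short mark. It is stiff and stays where it is left.
- pad: Black rubber pad the weights stand on, 90 mm (x) by 250 mm (y), 6 mm thick, fixed. Origin: centre of the underside; z up.
- weight_large: Largest steel check weight, 0.5 kg, upright: cylinder of radius 19 mm up to 46 mm, then a narrow neck (radius 9 mm, 50 to 55 mm), then a round head of radius 13.5 mm from 59 mm to the top at 72 mm. Origin: centre of its underside; z along its axis, up.
- weight_medium: Middle check weight of the same shape, 0.2 kg, radius 14 mm, 55 mm tall. Origin: centre of its underside. To be left alone.
- weight_small: Smallest check weight of the same shape, 0.1 kg, radius 11 mm, 44 mm tall. Origin: centre of its underside. To be left alone.
- mineral_lump: Rough brown mineral lump, about 70 mm wide and 40 mm tall, loose on the table. Origin: centre of its underside. To be left alone.
- crystal_cluster: Pale crystal cluster on a round grey base of radius 32 mm, about 50 mm tall, loose on the table. Origin: centre of its underside. To be left alone.
Mind the look-alikes: they are no part of the job. Leave any yellow look-alike of the weight_large alone.

How it is judged:
By the outcome, as a careful person would: the job done as asked, in the order asked, and still so for the second after the job is handed in, with the robot touching nothing.
It also fails if it takes over 51 s, if anything falls off the work surface, if the arm or the gripper's body presses on something with over 40 N, if the wrist force passes 120 N, or if a joint passes its speed limit or range.

## Working session

There is one attempt and no reset: what is moved stays moved. The work goes in short steps, Python scripts to look and compute and a tool call to move; the robot and the scene stay as the last step left them, time stands still between calls to the robot, and variables do not carry over. Pictures are saved under pics/ and viewed, at most 10 in all, crops included, and the job is handed in when it is done.

Besides the shell and the picture viewer there is one more tool, called as name(argument=value, ...), one argument or row to a line, values as JSON. send_rows: Moves the arm, as the interface text tells. Its arguments: {"type":"object","properties":{"rows":{"type":"array"},"newtons":{"type":"number"}},"required":["rows"]}

```bash
mkdir -p pics
python3 - <<'E'
from rig import *
import cv2,numpy as np
for n in("scene","top"):
    c=read_camera(n); np.savez(n+"0.npz",**c); cv2.imwrite(f"pics/{n}0.png",c["frame"][:,:,::-1])
    R=cv2.Rodrigues(c["rvec"])[0]; print(n,(-R.T@c["tvec"].ravel()).round(3),R.round(2).tolist())
s=sense();print(s["tcp_pos"],s["tcp_rot"],s["time"],s["opening"])
E
```

```text
scene [1.175 0.58  0.753] [[-0.75, 0.66, 0.02], [0.42, 0.49, -0.77], [-0.52, -0.57, -0.64]]
top [0.548 0.013 1.332] [[0.03, -1.0, 0.01], [-1.0, -0.03, -0.05], [0.05, -0.01, -1.0]]
[0.20590728 0.53632905 0.2115228 ] [[-9.33484872e-01  3.58615782e-01 -8.44922523e-04]
 [ 3.58616626e-01  9.33484054e-01 -1.27965133e-03]
 [ 3.29818538e-04 -1.49753843e-03 -9.99998824e-01]] 0.1 0.08803855222614224
```

View pics/scene0.png

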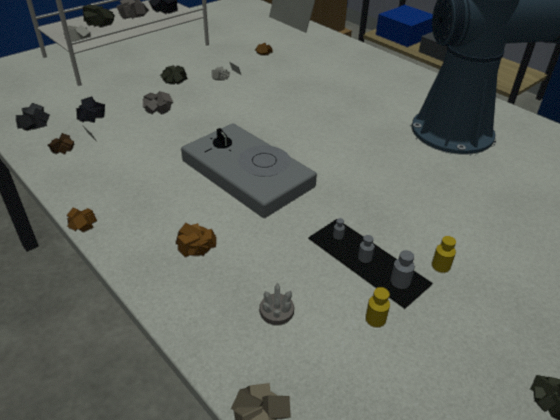

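View pics/top0.png

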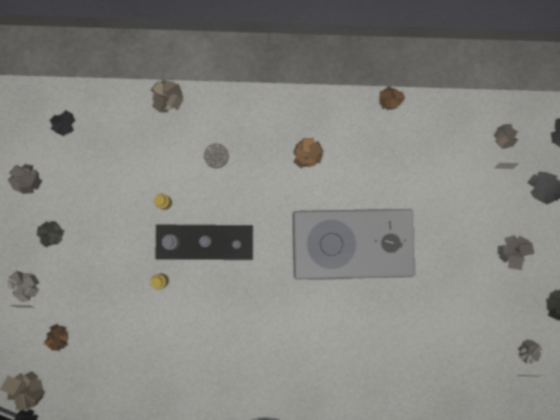

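Scene view: scale in the middle, with the knob at about (222,138) and the ring at (264,160). The pad is at (370,262), the large weight at (403,270), and there are yellow look-alikes at (445,254) and (378,307). Top view: knob (391,242), ring (331,243), large weight (170,242), long mark (390,225).

```bash
cat > h.py <<'E'
import numpy as np,cv2
def load(n): return dict(np.load(n+".npz"))
def ray(c,uv):
    R=cv2.Rodrigues(c["rvec"])[0]; K=c["camera_matrix"]
    d=R.T@np.linalg.inv(K)@np.array([uv[0],uv[1],1.]); return -R.T@c["tvec"].ravel(),d
def onplane(c,uv,z):
    o,d=ray(c,uv); return o+d*(z-o[2])/d[2]
def tri(a,ua,b,ub):
    o1,d1=ray(a,ua);o2,d2=ray(b,ub); d1/=np.linalg.norm(d1);d2/=np.linalg.norm(d2)
    t=np.linalg.lstsq(np.c_[d1,-d2],o2-o1,rcond=None)[0]
    p,q=o1+t[0]*d1,o2+t[1]*d2; return (p+q)/2,np.linalg.norm(p-q)
E
python3 - <<'E'
from h import *
t=load("top0");s=load("scene0")
def crop(c,x,y,w,h,k): return cv2.convertScaleAbs(cv2.resize(c["frame"][y:y+h,x:x+w,::-1],None,fx=k,fy=k,interpolation=cv2.INTER_CUBIC),alpha=1.5)
a=np.vstack([np.hstack([crop(t,365,210,50,37*1+13,8)[:300],crop(s,195,115,50,50,8)[:300]]),np.hstack([crop(t,145,215,50,50,8)[:300],crop(s,380,240,50,50,8)[:300]])])
cv2.imwrite("pics/crops.png",a)
# housing outline in top
g=cv2.cvtColor(t["frame"],cv2.COLOR_RGB2GRAY); print(t["camera_matrix"].round(1).tolist())
for v,u in((243,300),(270,350),(242,331),(120,300),(242,170),(242,391)): 
    z=t["range_z"][v,u];o,d=ray(t,(u,v));print(u,v,g[v,u],(o+d*z).round(4))
# height-based masks from the depth
for n,c in(("top",t),("scene",s)):
    R=cv2.Rodrigues(c["rvec"])[0];V,U=np.mgrid[:420,:560];K=c["camera_matrix"]
    pc=np.dstack([(U-K[0,2])/K[0,0],(V-K[1,2])/K[1,1],np.ones(U.shape)])*c["range_z"][...,None]
    P=(pc-c["tvec"].ravel())@R; np.save(n+"P.npy",P)
    H=(P[...,2]>.035)&(P[...,2]<.12)&(c["range_z"]>0)&(P[...,0]>.3)&(P[...,0]<.9)&(abs(P[...,1])<.6)
    k,l,st,ce=cv2.connectedComponentsWithStats(H.astype(np.uint8))
    for i in range(1,k):
        if st[i,4]>15: print(n,st[i],ce[i].round(1),np.median(P[l==i],0).round(3),P[l==i][:,2].max().round(3))
E
```

```text
[[518.5, 0.0, 269.9], [0.0, 518.5, 217.4], [0.0, 0.0, 1.0]]
300 243 135 [ 0.5552 -0.072   0.0504]
350 270 134 [ 0.4916 -0.1988  0.0382]
331 242 112 [ 0.5596 -0.1452  0.0772]
300 120 154 [ 0.8751 -0.0677 -0.0014]
170 242 108 [0.549  0.2434 0.0781]
391 242 118 [ 0.5634 -0.2885  0.0858]
top [302 138  20  19 162] [311.4 145.7] [ 0.8   -0.097  0.038] 0.044
top [210 160   5   6  16] [211.9 162.8] [0.75  0.153 0.038] 0.042
top [154 194  16  15 189] [161. 201.] [0.648 0.272 0.066] 0.077
top [ 292  209  123   71 8230] [352.8 243.7] [ 0.557 -0.201  0.049] 0.087
top [162 234  16  16 195] [169.2 241.7] [0.549 0.247 0.072] 0.087
top [199 236  11  11  94] [204.  240.9] [0.554 0.164 0.055] 0.064
top [232 241   7   7  35] [235.4 244.1] [0.548 0.088 0.049] 0.056
top [150 274  16  16 193] [157.5 281.4] [0.453 0.273 0.066] 0.075
scene [ 181  124  136   86 5945] [248.6 165.1] [ 0.58  -0.164  0.051] 0.086
scene [335 218   9  11  70] [339.3 223. ] [0.553 0.088 0.048] 0.052
scene [177 223  22  23 294] [186.6 233.5] [ 0.803 -0.097  0.038] 0.045
scene [360 235  14  18 195] [366.7 244. ] [0.56  0.168 0.045] 0.064
scene [435 236  21  25 400] [445.8 248.5] [0.46  0.278 0.05 ] 0.075
scene [393 250  22  29 475] [403.8 264.8] [0.56  0.254 0.055] 0.081
scene [274 283   6   9  37] [276.5 287.2] [0.759 0.128 0.04 ] 0.046
scene [367 288  23  28 481] [378.8 301.9] [0.659 0.279 0.05 ] 0.075
scene [263 291   7   7  27] [265.9 294. ] [0.784 0.126 0.038] 0.042
scene [284 291   8   7  37] [287.8 294.1] [0.754 0.152 0.038] 0.043
scene [262 303   7   4  17] [264.4 304.4] [0.8   0.142 0.036] 0.04
scene [284 302   7   6  28] [287.2 304.6] [0.771 0.169 0.038] 0.042
scene [265 383   5   5  16] [267.2 384.9] [0.897 0.262 0.038] 0.039
```

View pics/crops.png

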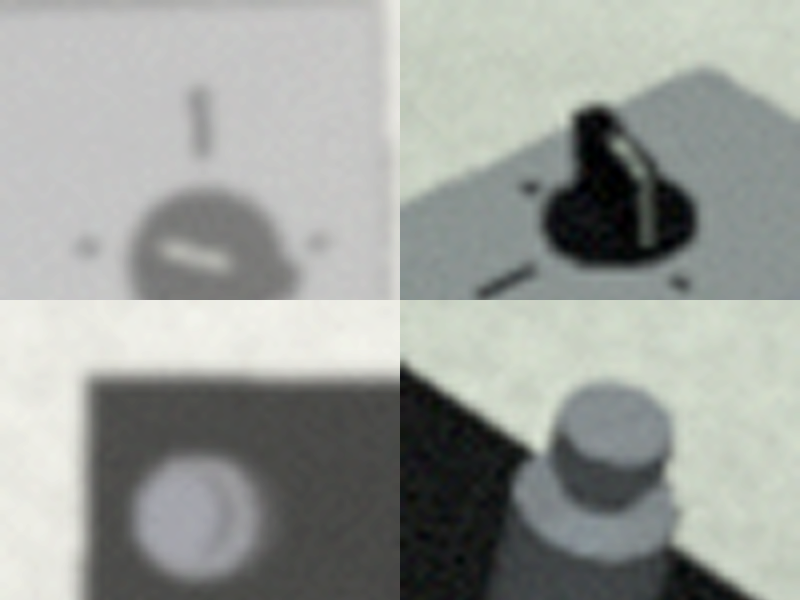

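Crops: the knob's white line runs from about (385,240) to (393.5,243) in the top image, so it points +y and slightly +x, close to the left mark. The long mark is at (390,225). The large weight's head centre is at about (167,242) in top and (406.7,255) in scene.

Run:
```python
from h import *
t=load("top0");s=load("scene0")
def up(c,x,y,w,h,k=8): return cv2.resize(cv2.cvtColor(c["frame"],cv2.COLOR_RGB2GRAY)[y:y+h,x:x+w],None,fx=k,fy=k,interpolation=cv2.INTER_CUBIC)
def full(p,x,y,k=8): return (np.array(p)+.5)/k-.5+[x,y]
def blob(m,x,y,near=None):
    cs=cv2.findContours(m.astype(np.uint8),0,1)[0]; c=max(cs,key=cv2.contourArea)
    r=cv2.minAreaRect(c);e=cv2.fitEllipse(c); return full(e[0],x,y),np.array(e[1])/8,r,full(r[0],x,y)
# line
def line(m,x,y):
    l=cv2.connectedComponentsWithStats(m.astype(np.uint8)); i=1+np.argmax(l[2][1:,4]); v,u=np.nonzero(l[1]==i)
    p=np.c_[u,v].astype(np.float32); vx,vy,cx,cy=cv2.fitLine(p,2,0,.01,.01).ravel(); q=(p-[cx,cy])@[vx,vy]
    return [full([cx+vx*k,cy+vy*k],x,y) for k in(q.min(),q.max())]
g=up(t,380,235,22,17); W=line(g>(float(g.max())+np.median(g))/2,380,235)
g=up(t,385,218,10,13); D=line(g<(float(g.min())+np.median(g))/2,385,218)
for n,L,z in(("white",W,.082),("mark",D,.05)):
    a,b=[onplane(t,p,z) for p in L]; d=b-a; print(n,np.round(L,1).tolist(),a.round(4),b.round(4),"ang",np.degrees(np.arctan2(d[1],d[0])),np.linalg.norm(d))
g=up(t,376,228,30,30); kt=blob(g<115*0+ (float(np.median(g[:40]))*.8),376,228);print("disc top",kt[:2],onplane(t,kt[0],.056))
# housing from depth mask
for n,c in(("top",t),):
    P=np.load("topP.npy");m=((P[...,2]>.03)&(P[...,2]<.062)&(P[...,1]<0)&(P[...,0]<.66)&(P[...,1]>-.4)).astype(np.uint8)
    m=cv2.morphologyEx(m,cv2.MORPH_CLOSE,np.ones((25,25)))
    r=cv2.minAreaRect(max(cv2.findContours(m,0,1)[0],key=cv2.contourArea));b=cv2.boxPoints(r);w=np.array([onplane(t,p,.05) for p in b]);print("box",w.round(4).tolist(),w.mean(0))
    for i in range(4):
        d=w[(i+1)%4]-w[i];print(np.linalg.norm(d),np.degrees(np.arctan2(d[1],d[0])))
# ring
def ring(c,x,y,w,h):
    g=up(c,x,y,w,h).astype(np.uint8); m=cv2.adaptiveThreshold(g,255,0,1,81,8)
    out=[]
    for q in cv2.findContours(m,cv2.RETR_CCOMP,1)[0]:
        if cv2.contourArea(q)>5000: e=cv2.fitEllipse(q);out.append((full(e[0],x,y).round(2),(np.array(e[1])/8).round(1)))
    return out
rt=ring(t,312,224,40,40);rs=ring(s,244,143,40,34)
print(rt,rs)
print("ring tri",tri(t,rt[0][0],s,rs[0][0]))
# weight head top ellipse
print("head tri",tri(t,(167.2,242.3),s,(406.7,255.)))
g=up(t,156,230,26,24);b=blob(g>(float(np.median(g[:20,60:]))+g.max())/2,156,230);print("body",b[:2],onplane(t,b[0],.052),onplane(t,(167.2,242.3),.078))
cv2.imwrite("w.png",g)
```

```text
white [[380.8, 234.5], [381.5, 251.6]] [ 0.5808 -0.2643  0.082 ] [ 0.5397 -0.2667  0.082 ] ang -176.68095800626574 0.04118643152034533
mark [[389.3, 220.6], [389.9, 229.1]] [ 0.6168 -0.2921  0.05  ] [ 0.5958 -0.294   0.05  ] ang -174.85581176537184 0.021140584268646973
disc top (array([390.7379303 , 242.76910496]), array([18.57819176, 20.32473564])) [ 0.5618604  -0.29505139  0.056     ]
box [[0.6351, -0.0498, 0.05], [0.6492, -0.3502, 0.05], [0.4785, -0.3556, 0.05], [0.4649, -0.0573, 0.05]] [ 0.55691002 -0.20320375  0.05      ]
0.3007551561680304 -87.30852347524535
0.1707248754618971 -178.18164367565953
0.2986394956708535 92.62126561154828
0.1703397889640758 2.5281186757616054
[] [(array([263.84, 159.79]), array([15.5, 25.6])), (array([263.86, 159.77]), array([12.4, 22.3]))]Traceback (most recent call last):
  File "<stdin>", line 34, in <module>
IndexError: list index out of range
```

Run:
```python
from h import *
t=load("top0");s=load("scene0")
def up(c,x,y,w,h,k=8): return cv2.resize(cv2.cvtColor(c["frame"],cv2.COLOR_RGB2GRAY)[y:y+h,x:x+w],None,fx=k,fy=k,interpolation=cv2.INTER_CUBIC)
def full(p,x,y,k=8): return (np.array(p)+.5)/k-.5+[x,y]
g=up(t,383,237,13,10); m=(g>(float(g.max())+np.median(g))/2).astype(np.uint8)
l=cv2.connectedComponentsWithStats(m);i=l[1][5*8,6*8] or 1+np.argmax(l[2][1:,4]);v,u=np.nonzero(l[1]==i);p=np.c_[u,v].astype(np.float32)
vx,vy,cx,cy=cv2.fitLine(p,2,0,.01,.01).ravel();q=(p-[cx,cy])@[vx,vy];L=[full([cx+vx*k,cy+vy*k],383,237) for k in(q.min(),q.max())]
a,b=[onplane(t,p,.082) for p in L];d=a-b if a[1]>b[1] else b-a;print("white",np.round(L,1).tolist(),a,b,np.degrees(np.arctan2(d[1],d[0])),np.linalg.norm(d))
def ell(m,x,y,lo,hi):
    for q in cv2.findContours(m,cv2.RETR_LIST,1)[0]:
        if lo<cv2.contourArea(q)/64<hi: e=cv2.fitEllipse(q);print("  ell",full(e[0],x,y).round(2),(np.array(e[1])/8).round(1));r=full(e[0],x,y)
    return r
for k in(3,5):
    g=up(t,317,229,30,30);m=cv2.adaptiveThreshold(g,255,0,1,61,k);r=ell(m,317,229,250,500)
print("ring tri",tri(t,r,s,(263.85,159.78)),onplane(t,r,.078),onplane(s,(263.85,159.78),.078))
for e in(.4,.5,.6):
    g=up(t,158,231,24,23);b0=float(np.percentile(g,10));mx=float(np.percentile(g,95));r=ell((g>b0+e*(mx-b0)).astype(np.uint8),158,231,60,300);print("body",r,onplane(t,r,.052))
# scene head: print gray profile through the head
g=up(s,396,247,22,20,8);
for th in(95,105,115,125):
    for q in cv2.findContours((g>th).astype(np.uint8),0,1)[0]:
        if cv2.contourArea(q)>3000:e=cv2.fitEllipse(q);print(th,full(e[0],396,247),np.array(e[1])/8)
for c in((406.7,255.),): print("head tri",tri(t,(167.2,242.3),s,c),onplane(s,c,.078),onplane(t,(167.2,242.3),.078))
```

```text
white [[384.9, 240.5], [393.0, 242.5]] [ 0.56677276 -0.2746714   0.082     ] [ 0.56229556 -0.29418128  0.082     ] 77.0753212740678 0.020017006246593878
  ell [331.08 243.83] [19.7 20.1]
  ell [331.07 243.77] [24.2 24.6]
  ell [331.09 243.86] [20.2 20.6]
  ell [331.05 243.76] [23.7 24. ]
ring tri (array([ 0.55575931, -0.14557495,  0.0793457 ]), np.float64(0.001304817046592754)) [ 0.55530055 -0.14528439  0.078     ] [ 0.55493479 -0.14754203  0.078     ]
  ell [169.23 241.68] [15.6 16.3]
body [169.2261467  241.68188953] [0.54971657 0.25013246 0.052     ]
  ell [169.19 241.69] [15.1 15.6]
body [169.19296455 241.68656826] [0.54970286 0.25021355 0.052     ]
  ell [169.16 241.69] [14.6 15. ]
body [169.16135597 241.69393539] [0.54968264 0.25029053 0.052     ]
95 [407.26584339 255.70960617] [21.43983078 24.15493965]
105 [407.20980453 255.83211136] [21.52712059 24.05537415]
115 [407.14155483 255.96749783] [21.66683388 23.98378754]
125 [407.06496429 256.16407394] [21.91650581 23.93213081]
head tri (array([0.5484815 , 0.24983033, 0.07645692]), np.float64(0.0014290730233208198)) [0.55042634 0.25006751 0.078     ] [0.54806397 0.25012815 0.078     ]
```

send_rows(
  rows=[
    {"x": -0.2,"y": -0.2,"grip": 1},
    {"x": -0.6,"y": -0.6,"grip": 1},
    {"x": -0.9,"y": -0.9,"grip": 1},
    {"x": -1,"y": -1,"grip": 1},
  ],
  newtons=30,
)

```text
$.rows[0]: bad value
```

send_rows(
  rows=[
    {"x": -0.25,"y": -0.25,"z": 0,"wx": 0,"wy": 0,"wz": 0,"grip": 1},
    {"x": -0.6,"y": -0.6,"z": 0,"wx": 0,"wy": 0,"wz": 0,"grip": 1},
    {"x": -1,"y": -1,"z": 0,"wx": 0,"wy": 0,"wz": 0,"grip": 1},
  ],
  newtons=30,
)

```text
time: 0.48
tcp_pos: [0.2731, 0.3851, 0.2119]
tcp_rot: [[-0.934, 0.357, -0.0], [0.357, 0.934, -0.0], [0.0, -0.001, -1.0]]
ft_force: [1.2, -0.5, -0.1]
opening: 0.0879
grip_force: 0.0
```

send_rows(
  rows=[
    {"x": -0.35,"y": -0.35,"z": 0,"wx": 0,"wy": 0,"wz": 0,"grip": 1},
    {"x": -0.7,"y": -0.7,"z": 0,"wx": 0,"wy": 0,"wz": 0,"grip": 1},
    {"x": -1,"y": -1,"z": 0,"wx": 0,"wy": 0,"wz": 0,"grip": 1},
  ],
)

```text
time: 0.85
tcp_pos: [0.3423, 0.2296, 0.2122]
tcp_rot: [[-0.933, 0.359, 0.0], [0.359, 0.933, -0.0], [-0.0, -0.0, -1.0]]
ft_force: [2.1, 0.4, 0.7]
opening: 0.0883
grip_force: 0.0
```

send_rows(
  rows=[
    {"x": -0.35,"y": -0.35,"z": 0,"wx": 0,"wy": 0,"wz": 0,"grip": 1},
    {"x": -0.7,"y": -0.7,"z": 0,"wx": 0,"wy": 0,"wz": 0,"grip": 1},
    {"x": -1,"y": -1,"z": 0,"wx": 0,"wy": 0,"wz": 0,"grip": 1},
  ],
)

```text
time: 1.23
tcp_pos: [0.4113, 0.0745, 0.2123]
tcp_rot: [[-0.933, 0.359, 0.0], [0.359, 0.933, -0.0], [-0.0, 0.0, -1.0]]
ft_force: [1.0, 0.0, 0.9]
opening: 0.0882
grip_force: 0.0
```

send_rows(
  rows=[
    {"x": -0.35,"y": -0.35,"z": 0,"wx": 0,"wy": 0,"wz": 0,"grip": 1},
    {"x": -0.7,"y": -0.7,"z": 0,"wx": 0,"wy": 0,"wz": 0,"grip": 1},
    {"x": -1,"y": -1,"z": 0,"wx": 0,"wy": 0,"wz": 0,"grip": 1},
  ],
)

```text
time: 1.6
tcp_pos: [0.4803, -0.0807, 0.2121]
tcp_rot: [[-0.933, 0.36, -0.0], [0.36, 0.933, 0.0], [0.0, 0.0, -1.0]]
ft_force: [0.1, 0.2, -1.1]
opening: 0.0877
grip_force: 0.0
```

```bash
cat > go.py <<'E'
import sys,numpy as np
from rig import *
x,y,z,phi=map(float,sys.argv[1:5])  # world target; phi = world angle of tool y, deg
s=sense();R=np.array(s["tcp_rot"]);p=np.array(s["tcp_pos"])
cur=np.degrees(np.arctan2(R[1,1],R[0,1])); d=(phi-cur+180)%360-180
# level correction: rotation taking R to the exact down pose
a=np.radians(phi);y_=np.array([np.cos(a),np.sin(a),0]);z_=np.array([0,0,-1.]);T=np.c_[np.cross(y_,z_),y_,z_]
from scipy.spatial.transform import Rotation as Q
w=Q.from_matrix(R.T@T).as_rotvec()/np.pi
print("t",s["time"],"pos",p.round(4),"phi",cur.round(2),"F",np.round(s["ft_force"],1),"open",s["opening"],"grip",s["grip_force"],"q",np.round(s["joint_pos"],2))
print("shift",(R.T@(np.array([x,y,z])-p)/.12).round(4),"w",w.round(4))
E
python3 go.py .562 -.295 .12 -13
```

```text
t 1.6 pos [ 0.4803 -0.0807  0.2121] phi 68.92 F [ 0.1  0.2 -1.1] open 0.08770435139935762 grip 0.0 q [-0.41 -0.02  1.82  0.    1.34 -1.61]
shift [-1.278  -1.4216  0.7667] w [-0.000e+00 -1.000e-04  4.551e-01]
```

send_rows(
  rows=[
    {"x": -0.35,"y": -0.35,"z": 0,"wx": 0,"wy": 0,"wz": 0.05,"grip": 1},
    {"x": -0.7,"y": -0.7,"z": 0,"wx": 0,"wy": 0,"wz": 0.11,"grip": 1},
    {"x": -1,"y": -1,"z": 0,"wx": 0,"wy": 0,"wz": 0.165,"grip": 1},
    {"x": -1,"y": -1,"z": 0,"wx": 0,"wy": 0,"wz": 0.22,"grip": 1},
    {"x": -1,"y": -1,"z": 0.1,"wx": 0,"wy": 0,"wz": 0.28,"grip": 1},
    {"x": -1,"y": -1,"z": 0.2,"wx": 0,"wy": 0,"wz": 0.335,"grip": 1},
    {"x": -1,"y": -1,"z": 0.3,"wx": 0,"wy": 0,"wz": 0.39,"grip": 1},
    {"x": -1,"y": -1,"z": 0.4,"wx": 0,"wy": 0,"wz": 0.455,"grip": 1},
    {"x": -1,"y": -1,"z": 0.4,"wx": 0,"wy": 0,"wz": 0.455,"grip": 1},
  ],
)

```text
time: 2.72
tcp_pos: [0.548, -0.233, 0.1628]
tcp_rot: [[0.223, 0.975, -0.003], [0.975, -0.223, 0.002], [0.001, -0.003, -1.0]]
ft_force: [-0.5, 0.8, 0.5]
opening: 0.0882
grip_force: 0.0
```

```bash
python3 go.py .562 -.295 .120 -13
```

```text
t 2.725 pos [ 0.548  -0.233   0.1628] phi -12.87 F [-0.5  0.8  0.5] open 0.08824652655594864 grip 0.0 q [-0.6   0.27  1.6  -0.    1.27 -0.38]
shift [-0.4783  0.2299  0.3555] w [-0.0009 -0.0004  0.0007]
```

send_rows(
  rows=[
    {"x": -0.25,"y": 0.12,"z": 0,"wx": 0,"wy": 0,"wz": 0,"grip": 1},
    {"x": -0.48,"y": 0.23,"z": 0.1,"wx": 0,"wy": 0,"wz": 0,"grip": 1},
    {"x": -0.48,"y": 0.23,"z": 0.35,"wx": 0,"wy": 0,"wz": 0,"grip": 0.7},
    {"x": -0.48,"y": 0.23,"z": 0.5,"wx": 0,"wy": 0,"wz": 0,"grip": 0.6},
    {"x": -0.48,"y": 0.23,"z": 0.65,"wx": 0,"wy": 0,"wz": 0,"grip": 0.6},
    {"x": -0.48,"y": 0.23,"z": 0.75,"wx": 0,"wy": 0,"wz": 0,"grip": 0.6},
    {"x": -0.48,"y": 0.23,"z": 0.82,"wx": 0,"wy": 0,"wz": 0,"grip": 0.6},
    {"x": -0.48,"y": 0.23,"z": 0.82,"wx": 0,"wy": 0,"wz": 0,"grip": 0.6},
  ],
)

```text
time: 3.72
tcp_pos: [0.5628, -0.2956, 0.0655]
tcp_rot: [[0.223, 0.975, -0.001], [0.975, -0.223, 0.0], [0.0, -0.001, -1.0]]
ft_force: [0.5, -0.2, 0.5]
opening: 0.0527
grip_force: 0.0
```

```bash
python3 go.py .562 -.295 .064 -13
python3 - <<'E'
from rig import *
import cv2,numpy as np
c=read_camera("scene");f=c["frame"][110:185,180:280,::-1];cv2.imwrite("pics/k1.png",cv2.convertScaleAbs(cv2.resize(f,None,fx=6,fy=6,interpolation=2),alpha=1.5))
E
```

```text
t 3.725 pos [ 0.5628 -0.2956  0.0655] phi -12.89 F [ 0.5 -0.2  0.5] open 0.05274961428455182 grip 0.0 q [-0.67  0.47  1.55  0.    1.12 -0.44]
shift [ 0.0034 -0.0079  0.0129] w [-0.0002 -0.0001  0.0006]
```

View pics/k1.png

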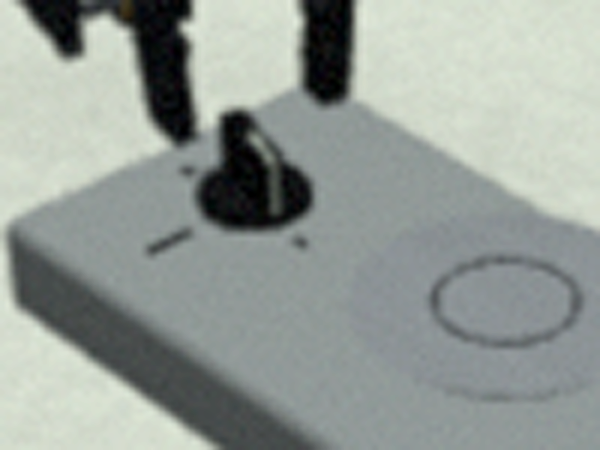

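The view shows the fingers straddling the knob, tips at about (210,132) and (235,126), with the knob bar at (222,137). I'll check this by projection before closing.

Run:
```python
from h import *
s=load("scene0");from rig import *
c=sense();p=np.array(c["tcp_pos"]);y=np.array(c["tcp_rot"])[:,1]
pts=np.array([p,p+.026*y,p-.026*y,p+.043*y,p-.043*y,[.562,-.295,.056],[.562,-.295,.082],[.5555,-.1455,.078]])
print(cv2.projectPoints(pts,s["rvec"],s["tvec"],s["camera_matrix"],None)[0].squeeze().round(1), s["camera_matrix"][0,0])
P=np.load("sceneP.npy");print(P[141,222].round(3),P[130,219].round(3))
```

```text
[[221.7 138.1]
 [211.8 140.7]
 [231.4 135.4]
 [205.2 142.5]
 [237.7 133.7]
 [222.5 141.5]
 [221.9 132.5]
 [264.2 160.3]] 515.6006162337259
[ 0.574 -0.28   0.07 ] [ 0.561 -0.308  0.082]
```

Run:
```python
from h import *
from rig import *
c=read_camera("scene");np.savez("s1.npz",**c);d=read_camera("top")
for n,c,roi in(("scene",c,(200,245,112,146)),("top",d,(355,430,205,280))):
    R=cv2.Rodrigues(c["rvec"])[0];V,U=np.mgrid[:420,:560];K=c["camera_matrix"]
    P=(np.dstack([(U-K[0,2])/K[0,0],(V-K[1,2])/K[1,1],np.ones(U.shape)])*c["range_z"][...,None]-c["tvec"].ravel())@R
    u0,u1,v0,v1=roi
    if n=="scene":
        print("z map mm (rows v, cols u from 200 step 2)")
        for v in range(v0,v1,2): print(v,(P[v,u0:u1:2,2]*1000).astype(int).tolist())
        for v,u in((130,210),(132,210),(134,210),(124,234),(126,234),(128,234)):print(u,v,P[v,u].round(3),c["frame"][v,u])
```

```text
z map mm (rows v, cols u from 200 step 2)
112 [167, 171, 168, 168, 166, 164, 0, 1, 1, 0, 0, 2, -1, 2, 0, 127, 136, 133, 132, 132, -1, -2, 0]
114 [153, 163, 162, 163, 136, 0, 0, 0, 1, 0, 0, 1, 1, 1, 1, 120, 128, 127, 127, 127, -1, 0, -1]
116 [0, 138, 145, 142, 137, 139, 0, -1, 0, 0, -3, 0, -1, 1, 2, 117, 125, 121, 121, 118, 0, -2, 0]
118 [0, 129, 138, 138, 135, 135, 0, 2, 3, 0, 3, 0, 3, 1, 2, 112, 117, 117, 115, 1, 1, 1, 0]
120 [0, 122, 132, 133, 132, 128, 2, 0, 0, 0, 0, 0, 2, 0, 0, 107, 114, 112, 112, 0, -2, 0, 0]
122 [0, 1, 122, 127, 125, 125, 3, -2, 1, 0, 0, 0, -2, 0, 0, 101, 107, 109, 104, 1, -1, 0, 1]
124 [0, 2, 118, 121, 119, 116, -2, 0, 0, 2, 0, -1, 0, 0, -1, 95, 102, 102, 101, 0, 3, 0, 0]
126 [0, 1, 110, 115, 117, 113, 0, 0, 0, 2, -1, 1, -2, 50, 51, 49, 97, 97, 93, 1, -1, 2, 0]
128 [-1, 1, 103, 110, 109, 107, 0, 0, 0, 80, 1, 50, 53, 51, 52, 52, 49, 53, 52, 51, 50, 0, 2]
130 [2, -1, 0, 106, 106, 103, 3, 0, 80, 82, 82, 49, 48, 52, 49, 49, 49, 50, 51, 53, 50, 753, 51]
132 [-1, -1, 0, 1, 97, 96, 2, 51, 72, 80, 80, 81, 48, 52, 51, 51, 46, 49, 50, 49, 46, 753, 51]
134 [0, 3, 0, 0, 49, 51, 52, 50, 68, 75, 81, 83, 80, 49, 48, 51, 49, 49, 51, 50, 50, 51, 50]
136 [2, 0, 49, 49, 52, 50, 49, 49, 59, 69, 74, 82, 83, 81, 50, 51, 50, 51, 48, 51, 50, 51, 49]
138 [48, 50, 48, 52, 52, 53, 49, 51, 55, 63, 71, 78, 78, 77, 56, 48, 49, 49, 50, 48, 52, 49, 49]
140 [51, 51, 49, 53, 49, 52, 50, 55, 57, 55, 64, 73, 73, 73, 54, 55, 49, 48, 51, 49, 50, 49, 51]
142 [50, 52, 52, 50, 51, 49, 55, 56, 59, 59, 58, 68, 67, 67, 59, 57, 48, 49, 49, 50, 51, 52, 48]
144 [47, 51, 49, 53, 50, 51, 50, 55, 56, 56, 59, 60, 63, 59, 55, 55, 50, 52, 48, 49, 48, 53, 49]
210 130 [ 0.597 -0.293  0.104] [4 6 6]
210 132 [ 0.595 -0.296  0.096] [6 8 8]
210 134 [ 0.562 -0.348  0.052] [87 92 92]
234 124 [ 0.536 -0.28   0.103] [10 10 14]
234 126 [ 0.536 -0.28   0.097] [24 26 28]
234 128 [ 0.5   -0.33   0.053] [ 98 105 103]
```

send_rows(
  rows=[
    {"x": 0.003,"y": -0.008,"z": 0.01,"wx": 0,"wy": 0,"wz": 0,"grip": 0.3},
    {"x": 0.003,"y": -0.008,"z": 0.01,"wx": 0,"wy": 0,"wz": 0,"grip": 0.2},
    {"x": 0.003,"y": -0.008,"z": 0.01,"wx": 0,"wy": 0,"wz": 0,"grip": 0.1},
    {"x": 0.003,"y": -0.008,"z": 0.01,"wx": 0,"wy": 0,"wz": 0,"grip": 0.05},
    {"x": 0.003,"y": -0.008,"z": 0.01,"wx": 0,"wy": 0,"wz": 0,"grip": 0.05},
    {"x": 0.003,"y": -0.008,"z": 0.01,"wx": 0,"wy": 0,"wz": 0,"grip": 0.05},
  ],
  newtons=15,
)

```text
time: 4.62
tcp_pos: [0.5621, -0.2954, 0.0647]
tcp_rot: [[0.224, 0.975, -0.0], [0.975, -0.224, -0.0], [-0.0, 0.0, -1.0]]
ft_force: [0.1, 0.4, -0.7]
opening: 0.0041
grip_force: 0.0
```

Run:
```python
from h import *
from rig import *
c=read_camera("scene");f=c["frame"][95:170,175:275,::-1]
cv2.imwrite("pics/k2.png",cv2.convertScaleAbs(cv2.resize(f,None,fx=6,fy=6,interpolation=2),alpha=2))
for n in("scene","top"):
    c=read_camera(n) if n=="top" else c
    R=cv2.Rodrigues(c["rvec"])[0];V,U=np.mgrid[:420,:560];K=c["camera_matrix"]
    P=(np.dstack([(U-K[0,2])/K[0,0],(V-K[1,2])/K[1,1],np.ones(U.shape)])*c["range_z"][...,None]-c["tvec"].ravel())@R
    m=(P[...,2]>.085)&(P[...,2]<.125)&(c["range_z"]>0)&(P[...,1]<-.2)&(P[...,1]>-.4)&(abs(P[...,0]-.56)<.1)
    for z in(.085,.09,.095,.1,.105,.11,.115):
        k=m&(P[...,2]>=z)&(P[...,2]<z+.005)
        if k.sum(): print(n,z,k.sum(),P[k].min(0).round(3),P[k].max(0).round(3))
```

```text
scene 0.085 1 [ 0.571 -0.275  0.085] [ 0.571 -0.275  0.085]
scene 0.09 13 [ 0.55  -0.298  0.09 ] [ 0.575 -0.286  0.095]
scene 0.095 24 [ 0.551 -0.305  0.095] [ 0.582 -0.282  0.1  ]
scene 0.1 27 [ 0.549 -0.309  0.1  ] [ 0.581 -0.283  0.105]
scene 0.105 27 [ 0.548 -0.303  0.105] [ 0.581 -0.283  0.11 ]
scene 0.11 38 [ 0.548 -0.309  0.11 ] [ 0.582 -0.28   0.115]
scene 0.115 31 [ 0.548 -0.305  0.115] [ 0.582 -0.28   0.12 ]
top 0.085 1 [ 0.565 -0.276  0.086] [ 0.565 -0.276  0.086]
top 0.095 1 [ 0.575 -0.286  0.096] [ 0.575 -0.286  0.096]
top 0.1 1 [ 0.573 -0.285  0.101] [ 0.573 -0.285  0.101]
```

View pics/k2.png

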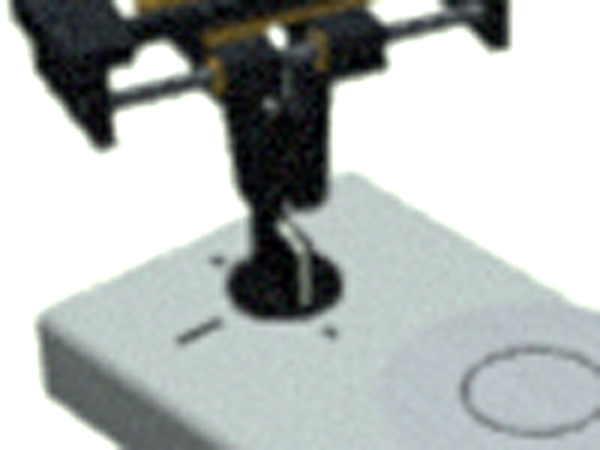

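The view shows the fingers shut above the knob, tip at about z 0.090 by depth while the reported TCP is 0.065. The real finger end therefore sits about 25 mm behind the reported TCP, and x and y are centred. I'll open and go lower by that amount.

send_rows(
  rows=[
    {"x": 0,"y": 0,"z": 0,"wx": 0,"wy": 0,"wz": 0,"grip": 0.5},
    {"x": 0,"y": 0,"z": 0,"wx": 0,"wy": 0,"wz": 0,"grip": 0.5},
    {"x": 0,"y": 0,"z": 0,"wx": 0,"wy": 0,"wz": 0,"grip": 0.5},
    {"x": 0,"y": 0,"z": 0,"wx": 0,"wy": 0,"wz": 0,"grip": 0.5},
    {"x": 0,"y": 0,"z": 0.07,"wx": 0,"wy": 0,"wz": 0,"grip": 0.5},
    {"x": 0,"y": 0,"z": 0.14,"wx": 0,"wy": 0,"wz": 0,"grip": 0.5},
    {"x": 0,"y": 0,"z": 0.2,"wx": 0,"wy": 0,"wz": 0,"grip": 0.5},
    {"x": 0,"y": 0,"z": 0.2,"wx": 0,"wy": 0,"wz": 0,"grip": 0.5},
  ],
)

```text
time: 5.72
tcp_pos: [0.5614, -0.2948, 0.0395]
tcp_rot: [[0.224, 0.975, -0.002], [0.975, -0.224, 0.001], [0.001, -0.002, -1.0]]
ft_force: [-0.1, 0.5, 1.3]
opening: 0.0443
grip_force: 0.0
```

send_rows(
  rows=[
    {"x": 0,"y": 0,"z": 0,"wx": 0,"wy": 0,"wz": 0,"grip": 0.3},
    {"x": 0,"y": 0,"z": 0,"wx": 0,"wy": 0,"wz": 0,"grip": 0.2},
    {"x": 0,"y": 0,"z": 0,"wx": 0,"wy": 0,"wz": 0,"grip": 0.1},
    {"x": 0,"y": 0,"z": 0,"wx": 0,"wy": 0,"wz": 0,"grip": 0.05},
    {"x": 0,"y": 0,"z": 0,"wx": 0,"wy": 0,"wz": 0,"grip": 0.05},
  ],
  newtons=20,
)

```text
time: 6.35
tcp_pos: [0.563, -0.2956, 0.0411]
tcp_rot: [[0.224, 0.975, 0.002], [0.975, -0.224, -0.001], [-0.0, 0.002, -1.0]]
ft_force: [5.1, -1.3, -0.1]
opening: 0.0115
grip_force: 20.0
```

```bash
cat > tip.py <<'E'
from h import *
from rig import *
import sys
x,y,lo=map(float,sys.argv[1:4])
c=read_camera("scene")
R=cv2.Rodrigues(c["rvec"])[0];V,U=np.mgrid[:420,:560];K=c["camera_matrix"]
P=(np.dstack([(U-K[0,2])/K[0,0],(V-K[1,2])/K[1,1],np.ones(U.shape)])*c["range_z"][...,None]-c["tvec"].ravel())@R
for z in np.arange(lo,lo+.05,.005):
    k=(P[...,2]>=z)&(P[...,2]<z+.005)&(abs(P[...,0]-x)<.06)&(abs(P[...,1]-y)<.06)&(c["frame"].max(2)<60)
    if k.sum(): print(z.round(3),k.sum(),P[k].min(0).round(3),P[k].max(0).round(3))
E
python3 go.py .562 -.295 .040 -13;python3 tip.py .562 -.295 .055
```

```text
t 6.35 pos [ 0.563  -0.2956  0.0411] phi -12.92 F [ 5.1 -1.3 -0.1] open 0.011512805971396724 grip 19.981057047843933 q [-0.67  0.5   1.56  0.    1.08 -0.44]
shift [ 0.0033 -0.0094  0.0092] w [0.0007 0.0001 0.0004]
0.055 75 [ 0.542 -0.315  0.055] [ 0.587 -0.273  0.059]
0.06 12 [ 0.562 -0.292  0.06 ] [ 0.573 -0.274  0.065]
0.065 18 [ 0.55  -0.294  0.065] [ 0.582 -0.275  0.07 ]
0.07 26 [ 0.551 -0.293  0.07 ] [ 0.585 -0.271  0.075]
0.075 31 [ 0.547 -0.305  0.075] [ 0.584 -0.272  0.08 ]
0.08 50 [ 0.546 -0.309  0.08 ] [ 0.586 -0.273  0.085]
0.085 28 [ 0.547 -0.302  0.085] [ 0.585 -0.28   0.09 ]
0.09 28 [ 0.544 -0.3    0.09 ] [ 0.586 -0.28   0.095]
0.095 29 [ 0.546 -0.304  0.095] [ 0.588 -0.281  0.1  ]
0.1 27 [ 0.545 -0.299  0.1  ] [ 0.588 -0.282  0.105]
0.105 29 [ 0.545 -0.299  0.105] [ 0.589 -0.283  0.11 ]
```

send_rows(
  rows=[
    {"x": 0,"y": -0.005,"z": 0,"wx": 0,"wy": 0,"wz": 0,"grip": 0.03},
    {"x": 0,"y": -0.005,"z": 0,"wx": 0,"wy": 0,"wz": 0.03,"grip": 0.03},
    {"x": 0,"y": -0.005,"z": 0,"wx": 0,"wy": 0,"wz": 0.07,"grip": 0.03},
    {"x": 0,"y": -0.005,"z": 0,"wx": 0,"wy": 0,"wz": 0.11,"grip": 0.03},
    {"x": 0,"y": -0.005,"z": 0,"wx": 0,"wy": 0,"wz": 0.15,"grip": 0.03},
    {"x": 0,"y": -0.005,"z": 0,"wx": 0,"wy": 0,"wz": 0.19,"grip": 0.03},
    {"x": 0,"y": -0.005,"z": 0,"wx": 0,"wy": 0,"wz": 0.23,"grip": 0.03},
    {"x": 0,"y": -0.005,"z": 0,"wx": 0,"wy": 0,"wz": 0.27,"grip": 0.03},
    {"x": 0,"y": -0.005,"z": 0,"wx": 0,"wy": 0,"wz": 0.31,"grip": 0.03},
    {"x": 0,"y": -0.005,"z": 0,"wx": 0,"wy": 0,"wz": 0.35,"grip": 0.03},
    {"x": 0,"y": -0.005,"z": 0,"wx": 0,"wy": 0,"wz": 0.385,"grip": 0.03},
    {"x": 0,"y": -0.005,"z": 0,"wx": 0,"wy": 0,"wz": 0.405,"grip": 0.03},
    {"x": 0,"y": -0.005,"z": 0,"wx": 0,"wy": 0,"wz": 0.413,"grip": 0.03},
    {"x": 0,"y": -0.005,"z": 0,"wx": 0,"wy": 0,"wz": 0.413,"grip": 0.03},
    {"x": 0,"y": -0.005,"z": 0,"wx": 0,"wy": 0,"wz": 0.413,"grip": 0.03},
  ],
  newtons=40,
)

```text
time: 8.28
tcp_pos: [0.5631, -0.2958, 0.0411]
tcp_rot: [[0.999, 0.048, 0.003], [0.048, -0.999, -0.002], [0.003, 0.002, -1.0]]
ft_force: [8.3, -2.5, -4.7]
opening: 0.0119
grip_force: 40.0
```

```bash
python3 go.py .562 -.295 .040 -87.3; python3 -c "
from rig import *;print(sense()['wrist_torque'])"
```

```text
t 8.275 pos [ 0.5631 -0.2958  0.0411] phi -87.26 F [ 8.3 -2.5 -4.7] open 0.01187404709302806 grip 39.98477339744568 q [-0.67  0.5   1.56  0.    1.07  0.85]
shift [-0.0093 -0.0073  0.0094] w [ 0.0006 -0.0011  0.0002]
[-0.27950543 -1.1516983   0.0167697 ]
```

send_rows(
  rows=[
    {"x": -0.005,"y": -0.003,"z": 0,"wx": 0,"wy": 0,"wz": 0,"grip": 0.2},
    {"x": -0.005,"y": -0.003,"z": 0,"wx": 0,"wy": 0,"wz": 0,"grip": 0.4},
    {"x": -0.005,"y": -0.003,"z": 0,"wx": 0,"wy": 0,"wz": 0,"grip": 0.45},
    {"x": -0.005,"y": -0.003,"z": 0,"wx": 0,"wy": 0,"wz": 0,"grip": 0.45},
    {"x": 0,"y": 0,"z": -0.1,"wx": 0,"wy": 0,"wz": 0,"grip": 0.45},
    {"x": 0,"y": 0,"z": -0.3,"wx": 0,"wy": 0,"wz": 0,"grip": 0.45},
    {"x": 0,"y": 0,"z": -0.7,"wx": 0,"wy": 0,"wz": 0,"grip": 0.5},
    {"x": 0,"y": 0,"z": -1,"wx": 0,"wy": 0,"wz": 0.05,"grip": 0.5},
    {"x": 0,"y": 0,"z": -1,"wx": 0,"wy": 0,"wz": 0.1,"grip": 0.5},
    {"x": 0,"y": 0,"z": -1,"wx": 0,"wy": 0,"wz": 0.15,"grip": 0.6},
    {"x": 0,"y": 0,"z": -1,"wx": 0,"wy": 0,"wz": 0.2,"grip": 0.75},
    {"x": 0,"y": 0,"z": -1,"wx": 0,"wy": 0,"wz": 0.237,"grip": 0.75},
  ],
)

```text
time: 9.78
tcp_pos: [0.5617, -0.2954, 0.1618]
tcp_rot: [[0.764, -0.645, 0.001], [-0.645, -0.764, -0.001], [0.001, -0.0, -1.0]]
ft_force: [0.5, -0.4, -0.4]
opening: 0.0659
grip_force: 0.0
```

send_rows(
  rows=[
    {"x": -0.2,"y": -0.3,"z": 0,"wx": 0,"wy": 0,"wz": 0,"grip": 0.75},
    {"x": -0.5,"y": -0.6,"z": 0,"wx": 0,"wy": 0,"wz": 0,"grip": 0.75},
    {"x": -0.84,"y": -1,"z": 0,"wx": 0,"wy": 0,"wz": 0,"grip": 0.75},
  ],
)

```text
time: 10.15
tcp_pos: [0.5612, -0.1383, 0.1617]
tcp_rot: [[0.766, -0.643, 0.001], [-0.643, -0.766, -0.001], [0.001, -0.0, -1.0]]
ft_force: [0.2, -0.7, 0.2]
opening: 0.0665
grip_force: 0.0
```

send_rows(
  rows=[
    {"x": -0.3,"y": -0.35,"z": 0,"wx": 0,"wy": 0,"wz": 0,"grip": 0.75},
    {"x": -0.6,"y": -0.7,"z": 0,"wx": 0,"wy": 0,"wz": 0,"grip": 0.75},
    {"x": -0.84,"y": -1,"z": 0,"wx": 0,"wy": 0,"wz": 0,"grip": 0.75},
  ],
)

```text
time: 10.52
tcp_pos: [0.5609, 0.0198, 0.1619]
tcp_rot: [[0.767, -0.641, 0.001], [-0.641, -0.767, -0.0], [0.001, -0.001, -1.0]]
ft_force: [1.0, -0.4, -0.4]
opening: 0.0663
grip_force: 0.0
```

```bash
cat > knob.py <<'E'
from h import *
from rig import *
import sys
t=read_camera("top");s=read_camera("scene");np.savez(sys.argv[1]+"t.npz",**t);np.savez(sys.argv[1]+"s.npz",**s)
def crop(c,x,y,w,h,k=8): return cv2.convertScaleAbs(cv2.resize(c["frame"][y:y+h,x:x+w,::-1],None,fx=k,fy=k,interpolation=2),alpha=1.5)
cv2.imwrite("pics/"+sys.argv[1]+".png",np.hstack([crop(t,365,212,50,45),crop(s,195,115,50,45)]))
def full(p,x,y,k=8): return (np.array(p)+.5)/k-.5+[x,y]
x,y=382,228
g=cv2.resize(cv2.cvtColor(t["frame"],cv2.COLOR_RGB2GRAY)[y:y+22,x:x+20],None,fx=8,fy=8,interpolation=2)
g2=g.copy();yy,xx=np.mgrid[:g.shape[0],:g.shape[1]];r=np.hypot(*(full(np.dstack([xx,yy]),x,y)-[391.5,242]).transpose(2,0,1))
m=((g>135*.8)&(r<8.5)).astype(np.uint8);
for th in(90,105,120):
    m=((g>th)&(r<8.)).astype(np.uint8);l=cv2.connectedComponentsWithStats(m)
    if l[0]<2: continue
    i=1+np.argmax(l[2][1:,4]);v,u=np.nonzero(l[1]==i);p=np.c_[u,v].astype(np.float32)
    vx,vy,cx,cy=cv2.fitLine(p,2,0,.01,.01).ravel();q=(p-[cx,cy])@[vx,vy];L=[full([cx+vx*k,cy+vy*k],x,y) for k in(q.min(),q.max())]
    a,b=[onplane(t,p,.082) for p in L];d=a-b if a[0]>b[0] else b-a;print(th,np.round(L,1).tolist(),a.round(4),b.round(4),np.degrees(np.arctan2(d[1],d[0])),np.linalg.norm(d))
E
python3 knob.py k3; python3 go.py .5495 .250 .15 -130
```

```text
90 [[390.9, 233.5], [399.1, 246.3]] [ 0.5839 -0.2888  0.082 ] [ 0.5535 -0.3091  0.082 ] 33.68322727255562 0.03655945490232962
105 [[393.0, 234.0], [393.4, 242.1]] [ 0.5829 -0.294   0.082 ] [ 0.5634 -0.2953  0.082 ] 3.7913510029730717 0.019503694335507672
120 [[393.3, 237.3], [393.3, 240.8]] [ 0.5749 -0.2947  0.082 ] [ 0.5665 -0.295   0.082 ] 2.2044898690502244 0.008448666486780393
t 10.625 pos [0.5607 0.022  0.1618] phi -129.64 F [-0.  -0.8 -0.7] open 0.06583401856530847 grip 0.0 q [-0.17  0.2   1.69  0.    1.25  2.09]
shift [-1.2845 -1.4035  0.1002] w [-0.0005 -0.      0.002 ]
```

View pics/k3.png

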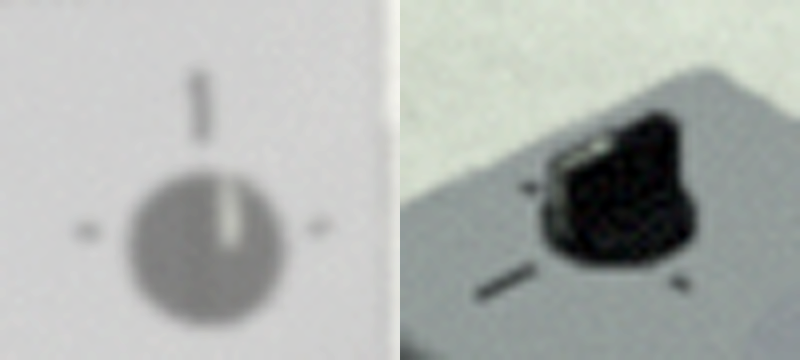

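The view shows the pointer line running straight along the long mark (about 2–4° against a yaw of 2.6°), so the knob is set. Next is the weight.

send_rows(
  rows=[
    {"x": -0.3,"y": -0.35,"z": 0,"wx": 0,"wy": 0,"wz": 0,"grip": 0.75},
    {"x": -0.6,"y": -0.7,"z": 0,"wx": 0,"wy": 0,"wz": 0,"grip": 0.75},
    {"x": -0.84,"y": -1,"z": 0,"wx": 0,"wy": 0,"wz": 0,"grip": 0.75},
  ],
)

```text
time: 11.0
tcp_pos: [0.5609, 0.1755, 0.1617]
tcp_rot: [[0.767, -0.642, 0.001], [-0.642, -0.767, -0.0], [0.001, -0.001, -1.0]]
ft_force: [0.1, 0.1, -0.3]
opening: 0.0657
grip_force: 0.0
```

send_rows(
  rows=[
    {"x": -0.3,"y": -0.3,"z": 0,"wx": 0,"wy": 0,"wz": 0,"grip": 0.75},
    {"x": -0.44,"y": -0.4,"z": 0.1,"wx": 0,"wy": 0,"wz": 0,"grip": 0.75},
    {"x": -0.44,"y": -0.4,"z": 0.3,"wx": 0,"wy": 0,"wz": 0,"grip": 0.75},
    {"x": -0.44,"y": -0.4,"z": 0.45,"wx": 0,"wy": 0,"wz": 0,"grip": 0.75},
    {"x": -0.44,"y": -0.4,"z": 0.45,"wx": 0,"wy": 0,"wz": 0,"grip": 0.75},
  ],
)

```text
time: 11.62
tcp_pos: [0.5497, 0.2438, 0.1047]
tcp_rot: [[0.766, -0.643, -0.004], [-0.643, -0.766, -0.001], [-0.002, 0.003, -1.0]]
ft_force: [0.0, -1.3, 0.5]
opening: 0.0659
grip_force: 0.0
```

```bash
python3 go.py .5497 .2502 .003 -130; python3 tip.py .5497 .2502 .095
python3 - <<'E'
from rig import *
import cv2
c=read_camera("scene");f=c["frame"][190:300,340:480,::-1];cv2.imwrite("pics/w1.png",cv2.convertScaleAbs(cv2.resize(f,None,fx=5,fy=5,interpolation=2),alpha=1.7))
E
```

```text
t 11.625 pos [0.5497 0.2438 0.1047] phi -129.99 F [ 0.  -1.3  0.5] open 0.0659464759007987 grip 0.0 q [ 0.22  0.35  1.62 -0.    1.17  2.49]
shift [-0.0323 -0.0439  0.8473] w [0.0011 0.0007 0.0001]
0.135 11 [0.53  0.206 0.136] [0.586 0.284 0.14 ]
0.14 35 [0.53  0.205 0.14 ] [0.589 0.285 0.145]
0.145 38 [0.531 0.205 0.145] [0.588 0.285 0.15 ]
```

View pics/w1.png

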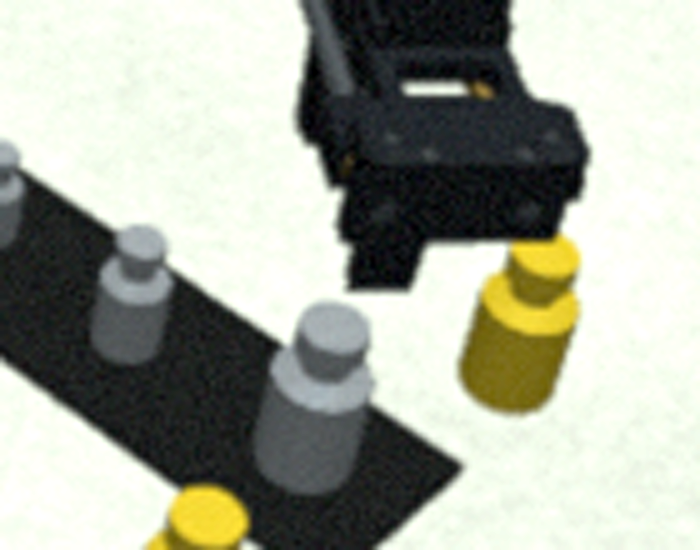

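The view shows the large weight at crop (310,400), with the gripper over it slightly short in y. I'll check the height of the body underside before going down.

Run:
```python
from h import *
from rig import *
c=read_camera("scene")
R=cv2.Rodrigues(c["rvec"])[0];V,U=np.mgrid[:420,:560];K=c["camera_matrix"]
P=(np.dstack([(U-K[0,2])/K[0,0],(V-K[1,2])/K[1,1],np.ones(U.shape)])*c["range_z"][...,None]-c["tvec"].ravel())@R
for u in(412,416,420,425,432,440): print(u,[(v,*(P[v,u]*1000).astype(int)) for v in range(226,252,3)])
print(sense()["tcp_pos"])
```

```text
412 [(226, np.int64(633), np.int64(290), np.int64(228)), (229, np.int64(636), np.int64(293), np.int64(225)), (232, np.int64(629), np.int64(291), np.int64(213)), (235, np.int64(625), np.int64(290), np.int64(203)), (238, np.int64(627), np.int64(292), np.int64(200)), (241, np.int64(590), np.int64(274), np.int64(157)), (244, np.int64(587), np.int64(274), np.int64(147)), (247, np.int64(586), np.int64(274), np.int64(140)), (250, np.int64(459), np.int64(210), np.int64(1))]
416 [(226, np.int64(633), np.int64(297), np.int64(232)), (229, np.int64(630), np.int64(296), np.int64(224)), (232, np.int64(623), np.int64(294), np.int64(211)), (235, np.int64(623), np.int64(295), np.int64(206)), (238, np.int64(621), np.int64(295), np.int64(198)), (241, np.int64(584), np.int64(278), np.int64(156)), (244, np.int64(580), np.int64(277), np.int64(146)), (247, np.int64(581), np.int64(279), np.int64(140)), (250, np.int64(451), np.int64(215), np.int64(0))]
420 [(226, np.int64(628), np.int64(300), np.int64(232)), (229, np.int64(626), np.int64(300), np.int64(224)), (232, np.int64(620), np.int64(299), np.int64(213)
[... 1051 characters left out ...]
 np.int64(402), np.int64(220), np.int64(-1)), (244, np.int64(412), np.int64(226), np.int64(0)), (247, np.int64(417), np.int64(231), np.int64(-1)), (250, np.int64(429), np.int64(238), np.int64(2))]
440 [(226, np.int64(604), np.int64(320), np.int64(231)), (229, np.int64(601), np.int64(320), np.int64(223)), (232, np.int64(595), np.int64(318), np.int64(212)), (235, np.int64(594), np.int64(319), np.int64(205)), (238, np.int64(592), np.int64(319), np.int64(198)), (241, np.int64(389), np.int64(231), np.int64(-1)), (244, np.int64(459), np.int64(264), np.int64(58)), (247, np.int64(455), np.int64(264), np.int64(47)), (250, np.int64(463), np.int64(269), np.int64(49))]
[0.5516795  0.24460738 0.10747991]
```

send_rows(
  rows=[
    {"x": -0.043,"y": -0.025,"z": 0,"wx": 0,"wy": 0,"wz": 0,"grip": 0.75},
    {"x": -0.043,"y": -0.025,"z": 0.1,"wx": 0,"wy": 0,"wz": 0,"grip": 0.75},
    {"x": -0.043,"y": -0.025,"z": 0.25,"wx": 0,"wy": 0,"wz": 0,"grip": 0.75},
    {"x": -0.043,"y": -0.025,"z": 0.4,"wx": 0,"wy": 0,"wz": 0,"grip": 0.75},
    {"x": -0.043,"y": -0.025,"z": 0.55,"wx": 0,"wy": 0,"wz": 0,"grip": 0.75},
    {"x": -0.043,"y": -0.025,"z": 0.7,"wx": 0,"wy": 0,"wz": 0,"grip": 0.75},
    {"x": -0.043,"y": -0.025,"z": 0.8,"wx": 0,"wy": 0,"wz": 0,"grip": 0.75},
    {"x": -0.043,"y": -0.025,"z": 0.88,"wx": 0,"wy": 0,"wz": 0,"grip": 0.75},
    {"x": -0.043,"y": -0.025,"z": 0.88,"wx": 0,"wy": 0,"wz": 0,"grip": 0.75},
  ],
)

```text
time: 12.9
tcp_pos: [0.5484, 0.2506, 0.0004]
tcp_rot: [[0.767, -0.642, -0.001], [-0.642, -0.767, -0.0], [-0.001, 0.001, -1.0]]
ft_force: [0.5, -0.9, 0.2]
opening: 0.0661
grip_force: 0.0
```

```bash
python3 go.py .5497 .2502 .001 -130; python3 tip.py .5497 .2502 .02
```

```text
t 12.9 pos [5.484e-01 2.506e-01 4.000e-04] phi -129.92 F [ 0.5 -0.9  0.2] open 0.06612213467215251 grip 0.0 q [0.23 0.51 1.66 0.   0.98 2.5 ]
shift [ 0.0106 -0.0041 -0.0054] w [0.0003 0.0002 0.0004]
0.02 16 [0.562 0.234 0.02 ] [0.571 0.258 0.025]
0.025 22 [0.53  0.212 0.025] [0.578 0.271 0.03 ]
0.03 49 [0.529 0.211 0.03 ] [0.587 0.292 0.035]
0.035 39 [0.528 0.211 0.035] [0.587 0.291 0.04 ]
0.04 45 [0.53  0.212 0.04 ] [0.588 0.292 0.045]
0.045 32 [0.528 0.211 0.045] [0.588 0.294 0.05 ]
0.05 8 [0.529 0.211 0.05 ] [0.571 0.247 0.054]
0.055 9 [0.524 0.209 0.055] [0.53  0.226 0.059]
0.06 2 [0.527 0.222 0.062] [0.527 0.224 0.064]
0.065 3 [0.529 0.221 0.067] [0.53  0.223 0.069]
```

send_rows(
  rows=[
    {"x": 0.008,"y": 0,"z": 0,"wx": 0,"wy": 0,"wz": 0,"grip": 0.55},
    {"x": 0.008,"y": 0,"z": 0,"wx": 0,"wy": 0,"wz": 0,"grip": 0.48},
    {"x": 0.008,"y": 0,"z": 0,"wx": 0,"wy": 0,"wz": 0,"grip": 0.42},
    {"x": 0.008,"y": 0,"z": 0,"wx": 0,"wy": 0,"wz": 0,"grip": 0.36},
    {"x": 0.008,"y": 0,"z": 0,"wx": 0,"wy": 0,"wz": 0,"grip": 0.3},
    {"x": 0.008,"y": 0,"z": 0,"wx": 0,"wy": 0,"wz": 0,"grip": 0.3},
  ],
  newtons=35,
)

```text
time: 13.7
tcp_pos: [0.5502, 0.2505, 0.0016]
tcp_rot: [[0.767, -0.642, 0.001], [-0.642, -0.767, 0.001], [0.001, -0.001, -1.0]]
ft_force: [1.1, 1.8, 2.4]
opening: 0.0367
grip_force: 35.0
```

```bash
python3 go.py .5497 .2502 .001 -130
```

```text
t 13.7 pos [0.5502 0.2505 0.0016] phi -129.92 F [1.1 1.8 2.4] open 0.036674176265359855 grip 34.99709060357418 q [0.23 0.51 1.65 0.   0.98 2.5 ]
shift [-0.0016  0.0042  0.0052] w [-0.0004 -0.0002  0.0005]
```

send_rows(
  rows=[
    {"x": 0,"y": 0,"z": -0.08,"wx": 0,"wy": 0,"wz": 0,"grip": 0.3},
    {"x": 0,"y": 0,"z": -0.25,"wx": 0,"wy": 0,"wz": 0,"grip": 0.3},
    {"x": 0,"y": 0,"z": -0.45,"wx": 0,"wy": 0,"wz": 0,"grip": 0.3},
    {"x": 0,"y": 0,"z": -0.65,"wx": 0,"wy": 0,"wz": 0,"grip": 0.3},
    {"x": 0,"y": 0,"z": -0.85,"wx": 0,"wy": 0,"wz": 0,"grip": 0.3},
    {"x": 0,"y": 0,"z": -1,"wx": 0,"wy": 0,"wz": 0,"grip": 0.3},
  ],
)

```text
time: 14.45
tcp_pos: [0.5497, 0.2501, 0.1231]
tcp_rot: [[0.767, -0.642, 0.001], [-0.642, -0.767, 0.0], [0.001, -0.001, -1.0]]
ft_force: [0.2, -0.3, -4.9]
opening: 0.037
grip_force: 35.0
```

send_rows(
  rows=[
    {"x": 0.1,"y": 0.12,"z": 0,"wx": 0,"wy": 0,"wz": 0,"grip": 0.3},
    {"x": 0.3,"y": 0.35,"z": 0,"wx": 0,"wy": 0,"wz": 0,"grip": 0.3},
    {"x": 0.5,"y": 0.6,"z": 0,"wx": 0,"wy": 0,"wz": 0,"grip": 0.3},
    {"x": 0.7,"y": 0.84,"z": 0,"wx": 0,"wy": 0,"wz": 0,"grip": 0.3},
  ],
)

```text
time: 14.95
tcp_pos: [0.548, 0.1167, 0.1199]
tcp_rot: [[0.767, -0.642, -0.002], [-0.642, -0.767, -0.001], [-0.002, 0.002, -1.0]]
ft_force: [0.1, 0.1, -4.7]
opening: 0.0372
grip_force: 35.0
```

send_rows(
  rows=[
    {"x": 0.2,"y": 0.24,"z": 0,"wx": 0,"wy": 0,"wz": 0,"grip": 0.3},
    {"x": 0.4,"y": 0.48,"z": 0,"wx": 0,"wy": 0,"wz": 0,"grip": 0.3},
    {"x": 0.6,"y": 0.7,"z": 0,"wx": 0,"wy": 0,"wz": 0,"grip": 0.3},
    {"x": 0.7,"y": 0.84,"z": 0,"wx": 0,"wy": 0,"wz": 0,"grip": 0.3},
  ],
)

```text
time: 15.45
tcp_pos: [0.5478, -0.0149, 0.12]
tcp_rot: [[0.766, -0.643, -0.002], [-0.643, -0.766, -0.0], [-0.002, 0.002, -1.0]]
ft_force: [0.5, 0.6, -4.8]
opening: 0.0365
grip_force: 35.0
```

```bash
python3 go.py .5555 -.146 .1 -130
```

```text
t 15.45 pos [ 0.5478 -0.0149  0.12  ] phi -130.03 F [ 0.5  0.6 -4.8] open 0.036460733947063596 grip 34.99811113564647 q [-0.24  0.22  1.75 -0.    1.16  2.03]
shift [0.752  0.7945 0.167 ] w [ 0.0005  0.0005 -0.0002]
```

send_rows(
  rows=[
    {"x": 0.2,"y": 0.2,"z": 0,"wx": 0,"wy": 0,"wz": 0,"grip": 0.3},
    {"x": 0.45,"y": 0.47,"z": 0,"wx": 0,"wy": 0,"wz": 0,"grip": 0.3},
    {"x": 0.65,"y": 0.7,"z": 0,"wx": 0,"wy": 0,"wz": 0,"grip": 0.3},
    {"x": 0.75,"y": 0.793,"z": 0,"wx": 0,"wy": 0,"wz": 0,"grip": 0.3},
    {"x": 0.75,"y": 0.793,"z": 0.1,"wx": 0,"wy": 0,"wz": 0,"grip": 0.3},
    {"x": 0.75,"y": 0.793,"z": 0.2,"wx": 0,"wy": 0,"wz": 0,"grip": 0.3},
    {"x": 0.75,"y": 0.793,"z": 0.3,"wx": 0,"wy": 0,"wz": 0,"grip": 0.3},
    {"x": 0.75,"y": 0.793,"z": 0.34,"wx": 0,"wy": 0,"wz": 0,"grip": 0.3},
    {"x": 0.75,"y": 0.793,"z": 0.34,"wx": 0,"wy": 0,"wz": 0,"grip": 0.3},
  ],
)

```text
time: 16.58
tcp_pos: [0.5568, -0.1423, 0.0797]
tcp_rot: [[0.768, -0.641, -0.001], [-0.641, -0.768, 0.0], [-0.001, 0.0, -1.0]]
ft_force: [-0.0, -0.9, -5.1]
opening: 0.0372
grip_force: 35.0
```

```bash
python3 go.py .5555 -.1457 .0736 -130
python3 - <<'E'
from rig import *
import cv2
c=read_camera("scene");f=c["frame"][115:200,210:320,::-1];cv2.imwrite("pics/p1.png",cv2.convertScaleAbs(cv2.resize(f,None,fx=7,fy=7,interpolation=2),alpha=1.7))
E
```

```text
t 16.575 pos [ 0.5568 -0.1423  0.0797] phi -129.87 F [-0.  -0.9 -5.1] open 0.0371545363806305 grip 34.99782122220495 q [-0.46  0.33  1.71 -0.    1.1   1.81]
shift [0.0098 0.0285 0.0511] w [0.0001 0.0003 0.0007]
```

View pics/p1.png

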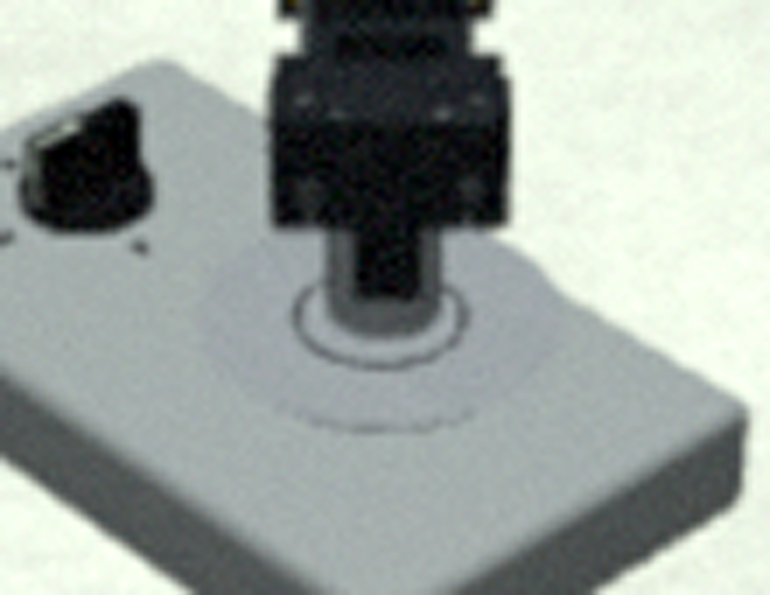

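The view shows the weight hanging over the ring, centred about 0.7 px right of it. This agrees with the remaining shift the numbers give, so I'll correct and lower slowly.

send_rows(
  rows=[
    {"x": 0.01,"y": 0.028,"z": 0,"wx": 0,"wy": 0,"wz": 0,"grip": 0.3},
    {"x": 0.01,"y": 0.028,"z": 0.02,"wx": 0,"wy": 0,"wz": 0,"grip": 0.3},
    {"x": 0.01,"y": 0.028,"z": 0.035,"wx": 0,"wy": 0,"wz": 0,"grip": 0.3},
    {"x": 0.01,"y": 0.028,"z": 0.045,"wx": 0,"wy": 0,"wz": 0,"grip": 0.3},
    {"x": 0.01,"y": 0.028,"z": 0.055,"wx": 0,"wy": 0,"wz": 0,"grip": 0.3},
    {"x": 0.01,"y": 0.028,"z": 0.065,"wx": 0,"wy": 0,"wz": 0,"grip": 0.3},
    {"x": 0.01,"y": 0.028,"z": 0.075,"wx": 0,"wy": 0,"wz": 0,"grip": 0.3},
    {"x": 0.01,"y": 0.028,"z": 0.085,"wx": 0,"wy": 0,"wz": 0,"grip": 0.3},
    {"x": 0.01,"y": 0.028,"z": 0.085,"wx": 0,"wy": 0,"wz": 0,"grip": 0.3},
    {"x": 0.01,"y": 0.028,"z": 0.085,"wx": 0,"wy": 0,"wz": 0,"grip": 0.3},
  ],
)

```text
time: 17.88
tcp_pos: [0.5559, -0.1464, 0.0703]
tcp_rot: [[0.767, -0.642, 0.0], [-0.642, -0.767, -0.0], [0.0, -0.0, -1.0]]
ft_force: [-1.9, 0.2, -0.7]
opening: 0.037
grip_force: 35.0
```

```bash
python3 go.py .5555 -.1457 .068 -130
```

```text
t 17.875 pos [ 0.5559 -0.1464  0.0703] phi -129.91 F [-1.9  0.2 -0.7] open 0.03701007401195588 grip 34.99854507506825 q [-0.46  0.35  1.71 -0.    1.08  1.8 ]
shift [-0.0059 -0.0024  0.019 ] w [-0.     -0.      0.0005]
```

send_rows(
  rows=[
    {"x": 0,"y": 0,"z": 0.006,"wx": 0,"wy": 0,"wz": 0,"grip": 0.3},
    {"x": 0,"y": 0,"z": 0.006,"wx": 0,"wy": 0,"wz": 0,"grip": 0.3},
    {"x": 0,"y": 0,"z": 0.006,"wx": 0,"wy": 0,"wz": 0,"grip": 0.43},
    {"x": 0,"y": 0,"z": 0.006,"wx": 0,"wy": 0,"wz": 0,"grip": 0.46},
    {"x": 0,"y": 0,"z": 0.006,"wx": 0,"wy": 0,"wz": 0,"grip": 0.5},
    {"x": 0,"y": 0,"z": 0.006,"wx": 0,"wy": 0,"wz": 0,"grip": 0.6},
    {"x": 0,"y": 0,"z": 0.006,"wx": 0,"wy": 0,"wz": 0,"grip": 0.7},
    {"x": 0,"y": 0,"z": 0.006,"wx": 0,"wy": 0,"wz": 0,"grip": 0.75},
    {"x": 0,"y": 0,"z": 0.006,"wx": 0,"wy": 0,"wz": 0,"grip": 0.75},
    {"x": 0,"y": 0,"z": -0.15,"wx": 0,"wy": 0,"wz": 0,"grip": 0.75},
    {"x": 0,"y": 0,"z": -0.35,"wx": 0,"wy": 0,"wz": 0,"grip": 0.75},
    {"x": 0,"y": 0,"z": -0.6,"wx": 0,"wy": 0,"wz": 0,"grip": 0.75},
    {"x": 0,"y": 0,"z": -0.8,"wx": 0,"wy": 0,"wz": 0,"grip": 0.75},
    {"x": 0,"y": 0,"z": -1,"wx": 0,"wy": 0,"wz": 0,"grip": 0.75},
  ],
  newtons=15,
)

```text
time: 19.62
tcp_pos: [0.5561, -0.1465, 0.1926]
tcp_rot: [[0.767, -0.642, 0.002], [-0.642, -0.767, -0.001], [0.002, -0.0, -1.0]]
ft_force: [-0.1, -0.2, 0.1]
opening: 0.066
grip_force: 0.0
```

send_rows(
  rows=[
    {"x": -0.3,"y": -0.3,"z": 0,"wx": 0,"wy": 0,"wz": 0,"grip": 0.75},
    {"x": -0.6,"y": -0.7,"z": 0,"wx": 0,"wy": 0,"wz": 0,"grip": 0.75},
    {"x": -0.84,"y": -1,"z": 0,"wx": 0,"wy": 0,"wz": 0,"grip": 0.75},
    {"x": -0.84,"y": -1,"z": 0,"wx": 0,"wy": 0,"wz": 0,"grip": 0.75},
  ],
)

```text
time: 20.12
tcp_pos: [0.5556, 0.0133, 0.1917]
tcp_rot: [[0.77, -0.638, 0.002], [-0.638, -0.77, 0.0], [0.001, -0.001, -1.0]]
ft_force: [0.0, -0.8, -0.5]
opening: 0.0664
grip_force: 0.0
```

```bash
python3 - <<'E'
from h import *
from rig import *
t=read_camera("top");s=read_camera("scene")
def crop(c,x,y,w,h,k): return cv2.convertScaleAbs(cv2.resize(c["frame"][y:y+h,x:x+w,::-1],None,fx=k,fy=k,interpolation=2),alpha=1.5)
cv2.imwrite("pics/f.png",np.hstack([crop(t,305,208,80,100,5),crop(s,195,105,80,100,5)]))
def up(c,x,y,w,h,k=8): return cv2.resize(cv2.cvtColor(c["frame"],cv2.COLOR_RGB2GRAY)[y:y+h,x:x+w],None,fx=k,fy=k,interpolation=2)
g=up(t,317,229,30,30);m=cv2.adaptiveThreshold(g,255,0,1,61,4)
for q in cv2.findContours(m,cv2.RETR_LIST,1)[0]:
    a=cv2.contourArea(q)/64
    if a>100: e=cv2.fitEllipse(q);print(round(a),((np.array(e[0])+.5)/8-.5+[317,229]).round(2),(np.array(e[1])/8).round(1))
print("expected concentric shoulder centre",cv2.projectPoints(np.array([[.5555,-.1455,.0726],[.5555,-.1455,.1186],[.5555,-.1455,.1446]]),t["rvec"],t["tvec"],t["camera_matrix"],None)[0].squeeze())
E
python3 go.py .5 .3 .2 -130
```

```text
119 [330.64 243.88] [22.6 22.8]
expected concentric shoulder centre [[330.86282029 243.68497472]
 [333.33285277 243.63718796]
 [334.81353206 243.60854183]]
t 20.225 pos [0.5558 0.0104 0.1913] phi -129.84 F [-0.9  0.4  0. ] open 0.06609524918215749 grip 0.0 q [-0.19  0.16  1.68 -0.    1.3   2.07]
shift [-1.9031 -1.5548 -0.0751] w [-0.0001 -0.0005  0.0009]
```

View pics/f.png

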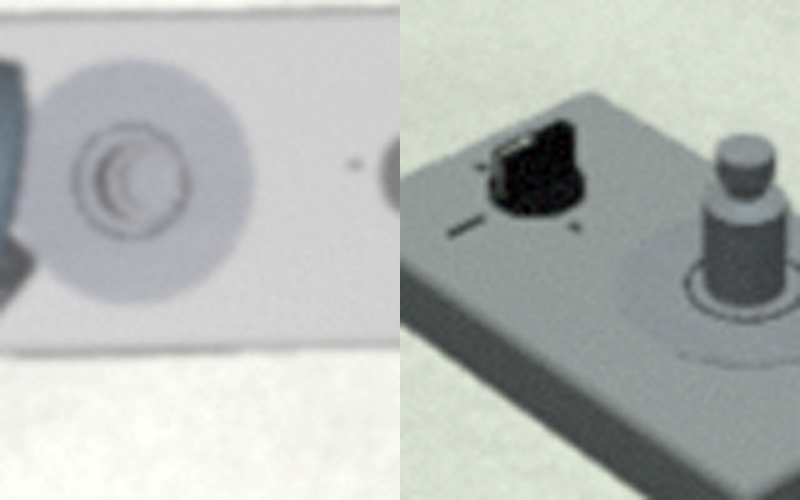

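The view shows the weight upright inside the ring, its head at about (335.4,244.4) against an expected (334.8,243.6), within 2 mm. The knob pointer is still on the long mark and the arm is clear.

```bash
python3 -c "
from rig import *
print(finish_job())"
```

```text
the job is handed in; nothing more can be done
None
```

I handed the job in at about 20 s: the selector was on the long middle mark (within about 2°), the large weight was upright within about 2 mm of the ring's centre, and I did not touch the other objects; no verdict came back.

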